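# Index the bottle row to the white inspection backdrop and lock it

## Task

Bring the next bottles up for inspection: with the fingertips, push the blue feed block along its rail by its push plate until the first bottle of the row stands centred in front of the white backdrop and the block has clicked into its notch there, without running past. Then press the block's red lock pin fully down, and let go. The bottles must stay upright in the channel and are moved by the block only: do not touch or lift them, and leave everything else on the bench alone.

Things in the scene. Friction and masses are not known exactly. Their poses are not given: they have to be found in the camera images.
- rail: fixed inspection rail: aluminium base 126 x 430 x 8 mm (x, y, z). Origin on the bench under the bottle channel's centre line; +y = feed direction, +x away from the robot. Channel 42 mm wide, floor 8 mm and guides 34 mm above the bench. Dark toothed index bar at x = -46 mm, teeth tops 32 mm up, 14 mm notches every 40 mm. Backdrop stations at y = +76 and y = +156 mm
- feed (a joint): travel of the blue feed block along the bar, m, 0 to 0.185, growing to the rail's +y. It drags with 1 to 5 N. It clicks into notches at 0, 0.04, 0.08, 0.12 and 0.16, pulling itself in over the last 2 mm; pushing on out of one takes about 15 N, then the force dips. With the row closed up, the first bottle is at the y = +76 station at 0.08 and at the y = +156 station at 0.16
- catch (a joint): spring ball catch inside the feed block: m, about 0 while it rides on the teeth, 0.004 when it has dropped into a notch
- feed_push (a point): centre of the black rubber pad (30 mm wide, 40 high) on the rear (-y) face of the feed block's upright push plate, 94 mm above the bench; push it to the rail's +y. Plate 36 mm wide, top 118 mm up; the block below is 36 x 70 mm. The white paddle that pushes the bottles has its front face 66 mm ahead (+y) of this point. Moves with the block
- lock_pin (a joint): how far the lock pin is pressed down, m, 0 = up, 0.011 = fully down. It takes about 3 N, stays where it is left, and goes down only with the block in a notch; on a tooth it stops after 1 mm
- lock_head (a point): top centre of the lock pin's red mushroom head (28 mm across) on the feed block, 48 mm ahead (+y) of feed_push; 102 mm above the bench when up, 91 mm when down. The push plate rises 16 mm higher 36 mm behind it
- white_panel: white backdrop, an aluminium-framed upright plate 74 mm wide, 125 mm tall, on the rail base behind the channel at one of the two stations, 38 mm beyond the channel's centre line. Origin at the middle of its foot, 8 mm above the bench; its y axis is parallel to the rail's y. It cannot move
- black_panel: black backdrop, as the white one, at the other station 80 mm away along the rail. It cannot move
- bottle_1: first bottle of the row, the one farthest along the feed direction: amber dropper bottle, body 38.4 mm across, 102 mm tall with its black bulb, about 0.06 kg, loose, standing in the channel. Origin at the centre of its underside. When the row is closed up its centre is 96 mm ahead of the paddle's face
- bottle_2: second bottle of the row, same kind
- bottle_3: third bottle of the row, same kind, next to the paddle
- beaker: small plastic beaker, 47 mm across, 55 mm tall, standing on the bench to the left; origin at the underside; leave it alone
- spray_bottle: clear trigger spray bottle, 194 mm tall, at the back left; origin at the underside; leave it alone
- atomiser_gold: slim glass atomiser with gold cap, 18 x 80 mm, standing in the wooden tray at the front left; leave it alone
- atomiser_black: slim glass atomiser with black cap, 18 x 80 mm, in the same tray; leave it alone
- tissue_pack: blue tissue pack, 84 x 190 x 59 mm, on the bench at the right; leave it alone
- marker: capped marker, 122 mm long, 12 mm thick, lying on the cork between robot and rail; leave it alone

How it is judged:
By the outcome, as a careful person would: the job done as asked, in the order asked, and still so for the second after the job is handed in, with the robot touching nothing.
It also fails if it takes over 54 s, if anything falls off the work surface, if the arm or the gripper's body presses on something with over 40 N, if the wrist force passes 120 N, or if a joint passes its speed limit or range.

## Robot

A 7-joint arm with a two-finger parallel gripper is mounted at the origin on the work surface; the furniture and walls round the work are solid. World frame = base frame: x ahead of the robot, y to its left, z up, the work surface at z = 0. Lengths are in m, angles in rad, forces in N, time in s.
With the tool pointing down it reaches from about 0.4 to 0.875 m from the base axis. Payload 19.3 kg.
Tool frame: the origin (TCP) lies where the fingers leave the gripper's body, on its centre line; the fingertips stand bot.tip_reach ahead of it and the grasp point (between the pads) lies 54 mm ahead of it (bot.tip_reach is the distance from the TCP to the fingertips, in m); z points along the fingers, y is the line along which they close (so a half turn about z gives the same grasp; the last joint's range is limited). The gripper opens to 85 mm and grips with 20 to 120 N. Pads are 22 mm wide; open, the fingers measure 114 mm over their backs; the gripper's body (76 mm by 85 mm) begins 54 mm behind the grasp point. The pads swing forward as they close: fully open they stand 13 mm farther back than shut.
Start: joints at [1.257, 0.521, -0.036, 1.599, 0.021, 1.021, -0.113], TCP at [0.151, -0.607, 0.304] pointing down, gripper open.
Joint ranges: [-2.91, 2.91], [-0.3, 2.13], [-1.5, 1.42], [0.17, 2.43], [-1.26, 4.41], [0.16, 1.93], [-2.52, 2.52]. Speed limits (rad/s): [1.89, 1.89, 2.39, 2.39, 3.01, 3.01, 3.01].

## Interface

Orientations are given as [roll, pitch, yaw] about the fixed x, y, z axes, in that order (R = Rz(yaw) Ry(pitch) Rx(roll)).
In Python, from workcell import bot gives the robot as it stands. The module is installed in compiled form; this text tells all that it offers.
- The arm moves only by the shell command python3 -m jog 'ROWS' [FORCE]. ROWS is JSON, a list that holds one entry, the list of rows, each a list of 7 numbers: the shift along the tool's x, y, z in mm, then the turn, a rotation vector about the tool's x, y, z in rad, then the opening, from 0 (shut) to 1 (fully open). In form: [[[tx, ty, tz, wx, wy, wz, fingers], ...]]. A call has 1 to 5 rows; each row shifts and turns the commanded pose from where the row before left it, along the tool's axes as they then stand; what a row does not reach is not made up. A row lasts 1/10 s, in which the tool goes at most 50 mm and 8.59 degrees, less where a joint would pass 70% of its speed; a pose out of reach is approached as far as the arm can. A call is refused whole if a number of a shift passes 50 or a number of a turn 0.15, either way. A call with a gripper value outside its range is refused whole. The fingers move at their own pace and stop on an object; FORCE is the grip in N (left out, the last holds). Time passes only in rows, so rows that do not move let the fingers close. It gives the time, the measured TCP pose, the force, the opening and the grip force at its end, in the units of the state.
- bot.observe(): the state, without advancing time (a new reading comes with each control period).
- bot.grab_frame(name): name is "scene" or "top"; returns a dict with "img" (420x560x3 uint8, red, green, blue), "intrinsics" (3x3 intrinsics, pixels), "R" (3x3) and "t" (3): a world point X has camera coordinates R X + t. Camera axes: x right, y down, z forward; pixel columns grow to the right and rows downward; lengths in m; the calibration is good to about 2 mm. A picture is of the moment at which its call begins. There is no depth.
- bot.job_done(): hands the job in; it is judged then, once.
Trained networks look in a picture, given as the dict that the camera call returned (one of the last four; its "shot" number tells which), for a name from the list of things; names that differ only in an ending like _2 or _b are one class to them, and where a whole thing is asked for, a point or a joint stands for the part that bears it (a point fixed in the world has none). Each returns a list of dicts, best first, with "conf" (0 to 1); they miss things now and then, are a little off and sometimes report something else, mostly with a low value. They report only what shows in the picture. A call takes as long as a camera call.
- bot.trace(query, picture): "region" (420x560 bool, what is visible of it).
- bot.spot_point(query, picture): "xyz" ([x, y, z] in m, in world coordinates, good to about 4 mm: a listed point, or the origin of a listed thing).
The state is a dict: "clock": time; "qpos": joint angles; "qd": joint speeds; "joint_efforts": joint torques, N m; "position": TCP position; "tool_rot": TCP orientation; "force": force on the tool from outside, world axes, zero at the start; "moment": the same for the moment, N m; "grip_width": finger opening in m; "finger_force": force on a finger pad.
Only numpy, scipy, OpenCV 4.12 (cv2) and the standard library are available. Lean on these libraries where they do the work, as an engineer would, in place of code of your own. Each camera call takes 0.05 s, during which the arm holds its last target. There are 200 camera calls.

## Working session

There is one attempt and no reset: what is moved stays moved. The work goes in short steps, Python scripts to look and compute and a shell command to move; the robot and the scene stay as the last step left them, time stands still between calls to the robot, and variables do not carry over. Pictures are saved under pics/ and viewed, at most 10 in all, crops included, and the job is handed in when it is done.

```bash
mkdir -p pics; python3 - <<'E'
from workcell import bot
import cv2,numpy as np
o=bot.observe();print({k:np.round(v,3).tolist() for k,v in o.items()},bot.tip_reach)
for n in("scene","top"):
    f=bot.grab_frame(n);cv2.imwrite(f"pics/{n}0.png",f["img"][:,:,::-1])
    for q in("feed_push","lock_head","rail","white_panel","black_panel","bottle_1","marker"):
        print(n,q,[(np.round(d["xyz"],4).tolist(),round(d["conf"],2)) for d in bot.spot_point(q,f)[:4]])
E
```

```text
{'clock': 0.0, 'qpos': [1.257, 0.522, -0.036, 1.6, 0.021, 1.021, -0.113], 'qd': [-0.001, 0.0, 0.002, -0.001, -0.001, 0.001, -0.001], 'joint_efforts': [0.001, -92.71, 1.982, -36.992, 0.018, 0.008, -0.0], 'position': [0.151, -0.606, 0.303], 'tool_rot': [-3.14, 0.0, 0.244], 'force': [0.179, -0.692, -0.296], 'moment': [-0.026, 0.031, -0.052], 'finger_force': 0.0, 'grip_width': 0.085} 0.0726
scene feed_push [([0.4868, -0.1739, 0.0876], 0.83), ([0.3363, 0.2955, 0.0002], 0.2)]
scene lock_head [([0.4747, -0.1279, 0.0993], 0.37)]
scene rail [([0.4925, -0.0191, 0.0024], 0.89)]
scene white_panel [([0.5082, 0.0634, 0.0075], 0.77)]
scene black_panel [([0.4858, 0.1414, 0.0053], 0.64)]
scene bottle_1 [([0.4919, -0.02, 0.0047], 0.72), ([0.483, 0.0236, 0.0089], 0.53), ([0.5079, -0.0625, 0.0044], 0.53)]
scene marker []
top feed_push [([0.489, -0.1708, 0.0934], 0.57)]
top lock_head [([0.4777, -0.1254, 0.1053], 0.57)]
top rail [([0.4965, -0.0215, -0.0027], 0.97)]
top white_panel [([0.5101, 0.0648, 0.0071], 0.62)]
top black_panel [([0.4948, 0.1428, 0.011], 0.71), ([0.3416, -0.2398, 0.0002], 0.6), ([0.475, 0.0273, 0.0076], 0.32)]
top bottle_1 [([0.4884, -0.016, 0.0095], 0.68), ([0.5109, -0.0594, 0.0104], 0.67), ([0.4806, 0.0245, 0.0102], 0.47), ([0.4921, 0.141, 0.0099], 0.29)]
top marker [([0.3362, -0.2387, 0.0031], 0.68)]
```

View pics/scene0.png

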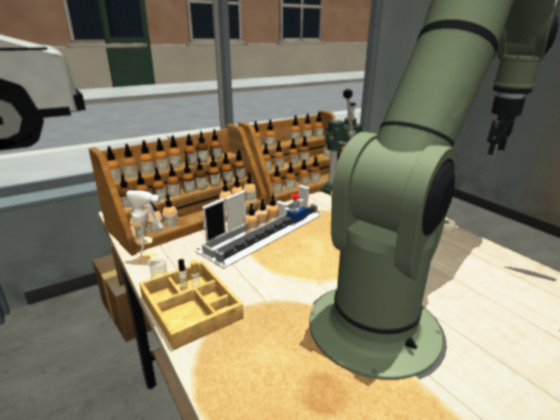

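View pics/top0.png

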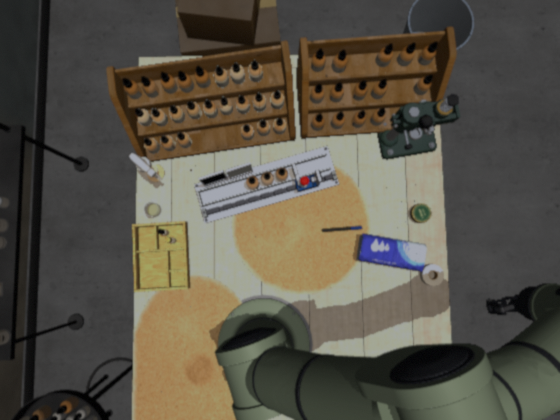

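The scene picture shows the white panel (about 234,213) nearer the block than the black one (213,222), so white is at the y=+76 station and the target is feed 0.08. The top picture shows the rail running from (200,200) to (335,165), so its yaw is about 0.24. The red pin is at (304,181). The block seems to sit near feed 0.02. I'll move to a point behind the push plate with the fingers shut.

```bash
python3 -m jog '[[[36,-24,0,0,0,0,0],[36,-24,0,0,0,0,0],[36,-24,0,0,0,0,0],[36,-24,0,0,0,0,0],[36,-24,0,0,0,0,0]]]' 100; python3 -m jog '[[[36,-24,0,0,0,0,0],[36,-24,0,0,0,0,0],[36,-24,0,0,0,0,0],[36,-24,0,0,0,0,0],[36,-24,0,0,0,0,0]]]'; python3 -m jog '[[[36,-24,0,0,0,0,0],[30,-20,0,0,0,0,0],[0,0,0,0,0,0,0],[0,0,0,0,0,0,0]]]'
python3 - <<'E'
from workcell import bot
import cv2,numpy as np
f=bot.grab_frame("top")
cv2.imwrite("pics/t1.png",cv2.resize(f["img"][110:250,170:370,::-1],(800,560),interpolation=cv2.INTER_CUBIC))
for q in("feed_push","lock_head"):
        print(q,[(np.round(d["xyz"],4).tolist(),round(d["conf"],2)) for d in bot.spot_point(q,f)[:2]])
E
```

```text
clock: 1.3
position: [0.2975, -0.4453, 0.3041]
tool_rot: [3.141, -0.0, 0.244]
force: [1.4, 0.4, -0.6]
grip_width: 0.0125
finger_force: 0.0
clock: 1.8
position: [0.4433, -0.2853, 0.3041]
tool_rot: [3.141, -0.0, 0.244]
force: [0.1, -0.7, 0.6]
grip_width: 0.0003
finger_force: 0.0
clock: 2.2
position: [0.496, -0.2276, 0.3038]
tool_rot: [-3.142, 0.0, 0.245]
force: [-0.7, -0.3, 0.1]
grip_width: -0.0002
finger_force: 0.0
feed_push [([0.4886, -0.1688, 0.0939], 0.95)]
lock_head [([0.4799, -0.1241, 0.1039], 0.48), ([0.4909, -0.0155, 0.0103], 0.16)]
```

View pics/t1.png

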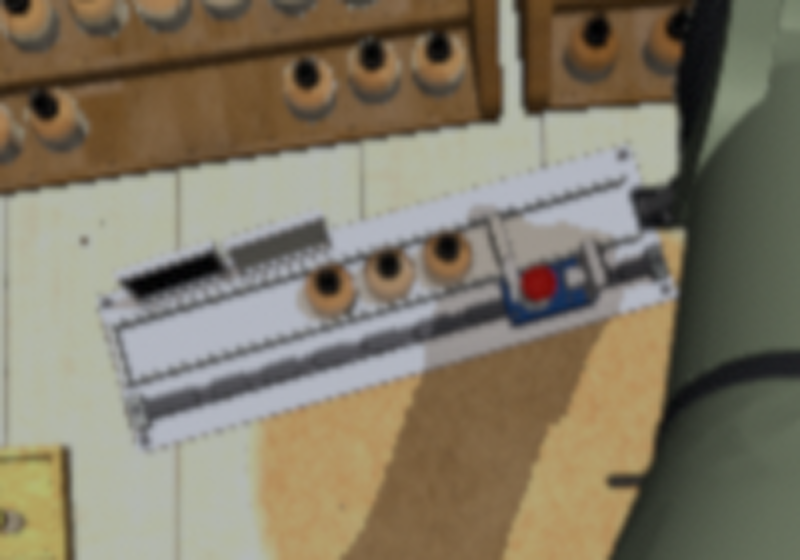

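The crop shows the rail's corner screws at (107,302), (624,155), (145,440) and (668,293). The pin is at (538,283) and the plate at about (595,262). There are gaps ahead of the paddle. I'll compute the yaw and block position precisely.

```bash
cat > h.py <<'E'
import numpy as np
def back(f,u,v,z):
    K,R,t=[np.array(f[k]) for k in("intrinsics","R","t")]
    d=R.T@np.linalg.solve(K,[u,v,1]);c=-R.T@t
    return c+d*(z-c[2])/d[2]
E
python3 - <<'E'
from workcell import bot
from h import *
f=bot.grab_frame("top")
P=[back(f,170+u/4,110+v/4,z) for u,v,z in((107,302,.008),(624,155,.008),(145,440,.008),(668,293,.008),(538,283,.102))]
o=np.mean(P[:4],axis=0);d=P[0]-P[1]+P[2]-P[3];yaw=np.arctan2(-d[0],d[1])
print(np.round(P,4).tolist(),o,yaw)
X=np.array([np.cos(yaw),np.sin(yaw)]);Y=np.array([-X[1],X[0]])
for n,p in(("pin",P[4]),("fp",np.array([.4886,-.1695,.094])),("white",np.array([.509,.064,0])),("tcp",np.array([.496,-.2276,0]))):
    print(n,(p-o)[:2]@X,(p-o)[:2]@Y)
E
```

```text
[[0.4788, 0.2016, 0.008], [0.5884, -0.1983, 0.008], [0.372, 0.172, 0.008], [0.48, -0.2293, 0.008], [0.4734, -0.1236, 0.102]] [ 0.47979717 -0.0134973   0.008     ] 0.26522325805404245
pin -0.0350503169514737 -0.10460131062255201
fp -0.032397130785907634 -0.15285535166625117
white 0.04849568647468515 0.06713274372903232
tcp -0.04048532575787289 -0.2108635502427927
```

```bash
python3 -m jog '[[[6,0,40,0,0,-0.02,0],[0,0,40,0,0,0,0],[0,0,40,0,0,0,0],[0,0,25,0,0,0,0],[0,-15,0,0,0,0,0]]]'; python3 -m jog '[[[0,-10,0,0,0,0,0],[0,-5,0,0,0,0,0],[0,0,0,0,0,0,0]]]'
python3 - <<'E'
from workcell import bot
import cv2,numpy as np
f=bot.grab_frame("scene")
cv2.imwrite("pics/s2.png",cv2.resize(f["img"][150:270,190:350,::-1],(800,600),interpolation=cv2.INTER_CUBIC))
E
```

```text
clock: 2.9
position: [0.4958, -0.2134, 0.156]
tool_rot: [-3.14, 0.004, 0.261]
force: [-0.5, 0.6, 0.3]
grip_width: -0.0003
finger_force: 0.0
clock: 3.2
position: [0.4942, -0.197, 0.1604]
tool_rot: [3.141, -0.002, 0.265]
force: [0.5, -0.3, 0.4]
grip_width: -0.0004
finger_force: 0.0
```

View pics/s2.png

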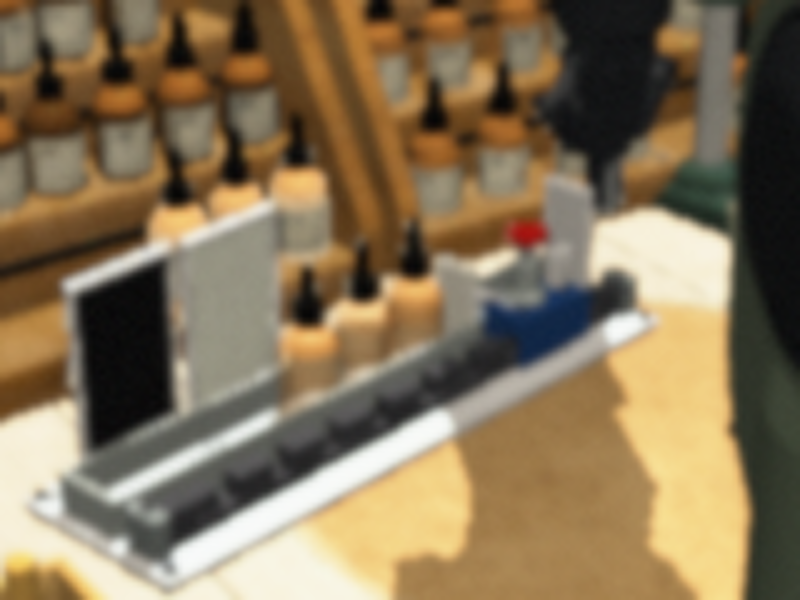

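The fingers are behind the push plate: tip near (608,200), plate at (568,225). Now advancing to contact.

```bash
for i in 1; do python3 -m jog '[[[0,-3,2,0,0,0,0],[0,-3,0,0,0,0,0],[0,-3,0,0,0,0,0]]]'; python3 -m jog '[[[0,-2,0,0,0,0,0],[0,-2,0,0,0,0,0]]]'; python3 -m jog '[[[0,-2,0,0,0,0,0],[0,-2,0,0,0,0,0]]]';python3 -m jog '[[[0,-2,0,0,0,0,0],[0,-2,0,0,0,0,0]]]'; done | grep -v -e rot -e grip -e finger
```

```text
clock: 3.55
position: [0.4913, -0.1889, 0.1569]
force: [0.8, -0.0, 0.5]
clock: 3.75
position: [0.4904, -0.1853, 0.1569]
force: [0.3, -5.8, -1.4]
clock: 3.95
position: [0.4894, -0.1819, 0.157]
force: [1.4, -6.0, -2.6]
clock: 4.15
position: [0.4883, -0.178, 0.157]
force: [1.0, -6.2, -1.5]
```

```bash
for i in 1; do python3 -m jog '[[[0,-2,0,0,0,0,0]]]'; python3 -m jog '[[[0,-2,0,0,0,0,0]]]'; python3 -m jog '[[[0,-1,0,0,0,0,0]]]'; python3 -m jog '[[[0,-1,0,0,0,0,0]]]'; python3 -m jog '[[[0,-1,0,0,0,0,0]]]'; python3 -m jog '[[[0,-1,0,0,0,0,0]]]'; python3 -m jog '[[[0,-1,0,0,0,0,0]]]'; python3 -m jog '[[[0,-1,0,0,0,0,0]]]'; done | grep -e pos -e force: 
```

```text
position: [0.4878, -0.1761, 0.1569]
force: [0.7, -4.4, -1.0]
finger_force: 2.1
position: [0.4872, -0.1739, 0.1569]
force: [0.6, -3.2, -1.0]
finger_force: 1.4
position: [0.4868, -0.1724, 0.1569]
force: [-0.7, -1.2, 0.1]
finger_force: 0.4
position: [0.4866, -0.1713, 0.1569]
force: [-0.6, 0.2, -0.1]
finger_force: 0.0
position: [0.4864, -0.1704, 0.1569]
force: [0.4, -0.4, -1.1]
finger_force: 0.0
position: [0.4861, -0.1695, 0.1569]
force: [0.3, -0.1, -0.2]
finger_force: 0.2
position: [0.4859, -0.1687, 0.1569]
force: [1.0, -0.6, -0.7]
finger_force: 0.7
position: [0.4857, -0.1679, 0.1569]
force: [1.7, -4.4, -0.9]
finger_force: 2.5
```

Force dropped to zero at y≈-0.172 and contact returned at -0.1687, so the block clicked into the 0.04 notch. The next notch (0.08) should be 40 mm further, at TCP y≈-0.130.

```bash
for i in 1; do python3 -m jog '[[[0,-1,0,0,0,0,0]]]'; python3 -m jog '[[[0,-1,0,0,0,0,0]]]'; python3 -m jog '[[[0,-1,0,0,0,0,0]]]'; python3 -m jog '[[[0,-1,0,0,0,0,0]]]'; python3 -m jog '[[[0,-2,0,0,0,0,0],[0,-2,0,0,0,0,0]]]'; python3 -m jog '[[[0,-2,0,0,0,0,0],[0,-2,0,0,0,0,0]]]';  python3 -m jog '[[[0,-2,0,0,0,0,0],[0,-2,0,0,0,0,0]]]'; done | grep -e pos -e ^force: 
python3 - <<'E'
from workcell import bot
import cv2,numpy as np
f=bot.grab_frame("top")
for q in("feed_push","lock_head","bottle_1"):
        print(q,[(np.round(d["xyz"],4).tolist(),round(d["conf"],2)) for d in bot.spot_point(q,f)[:3]])
E
```

```text
position: [0.4855, -0.1674, 0.157]
force: [2.9, -8.8, -4.4]
position: [0.4854, -0.167, 0.157]
force: [4.8, -12.4, -5.5]
position: [0.4852, -0.1665, 0.157]
force: [5.6, -16.6, -8.0]
position: [0.4851, -0.1661, 0.1571]
force: [6.2, -21.6, -10.3]
position: [0.4841, -0.1626, 0.157]
force: [4.1, -10.1, -6.0]
position: [0.4826, -0.1569, 0.157]
force: [2.4, -6.5, -1.3]
position: [0.4816, -0.153, 0.157]
force: [2.1, -7.3, -2.4]
feed_push [([0.4789, -0.1378, 0.0951], 0.58)]
lock_head [([0.4675, -0.0941, 0.1014], 0.62)]
bottle_1 [([0.4764, 0.0263, 0.01], 0.73), ([0.5049, -0.0446, 0.0082], 0.71), ([0.4886, -0.003, 0.0089], 0.56)]
```

```bash
for i in 1; do python3 -m jog '[[[0,-2,0,0,0,0,0],[0,-2,0,0,0,0,0],[0,-2,0,0,0,0,0],[0,-2,0,0,0,0,0]]]'; python3 -m jog '[[[0,-2,0,0,0,0,0],[0,-2,0,0,0,0,0]]]';  python3 -m jog '[[[0,-1,0,0,0,0,0]]]'; python3 -m jog '[[[0,-1,0,0,0,0,0]]]';python3 -m jog '[[[0,-1,0,0,0,0,0]]]';python3 -m jog '[[[0,-1,0,0,0,0,0]]]'; done | grep -e pos -e ^force:
```

```text
position: [0.4794, -0.1452, 0.1569]
force: [1.7, -5.6, 0.4]
position: [0.4783, -0.1413, 0.1569]
force: [0.5, -7.3, -2.0]
position: [0.478, -0.1402, 0.1569]
force: [0.1, -6.8, -1.4]
position: [0.4778, -0.1394, 0.1569]
force: [-0.6, -6.5, -1.2]
position: [0.4775, -0.1384, 0.1569]
force: [0.2, -6.5, -1.0]
position: [0.4773, -0.1374, 0.1569]
force: [0.5, -6.2, -1.2]
```

```bash
for i in 1; do python3 -m jog '[[[0,-1,0,0,0,0,0]]]'; python3 -m jog '[[[0,-1,0,0,0,0,0]]]';python3 -m jog '[[[0,-1,0,0,0,0,0]]]'; done | grep -e pos -e ^force:
```

```text
position: [0.477, -0.1363, 0.1569]
force: [-0.0, -5.5, 0.1]
position: [0.4767, -0.1352, 0.1569]
force: [0.4, -4.0, -0.5]
position: [0.4764, -0.134, 0.1569]
force: [-0.0, -2.3, -0.4]
```

```bash
for i in 1; do python3 -m jog '[[[0,-1,0,0,0,0,0]]]'; python3 -m jog '[[[0,0,0,0,0,0,0]]]'; done | grep -e pos -e ^force:
```

```text
position: [0.4761, -0.1328, 0.1569]
force: [0.2, -0.3, -0.8]
position: [0.4763, -0.1325, 0.1569]
force: [-0.5, -0.7, 0.1]
```

The force fell to zero, matching the earlier click pattern 40 mm back. Now retracting, rising and checking.

```bash
python3 -m jog '[[[0,8,0,0,0,0,0],[0,8,-10,0,0,0,0],[0,0,-30,0,0,0,0],[0,0,-20,0,0,0,0],[0,0,0,0,0,0,0]]]'
python3 - <<'E'
from workcell import bot
from h import *
import cv2
f=bot.grab_frame("top")
cv2.imwrite("pics/t3.png",cv2.resize(f["img"][130:230,190:350,::-1],(800,500),interpolation=cv2.INTER_CUBIC))
yaw=.265;X=np.array([np.cos(yaw),np.sin(yaw)]);Y=np.array([-X[1],X[0]]);T=np.array(bot.observe()["position"])
for q in("feed_push","lock_head","bottle_1","white_panel"):
    for d in bot.spot_point(q,f)[:3]:
        p=np.array(d["xyz"]);print(q,p.round(4),round(d["conf"],2),"rel tcp rail x,y mm",((p-T)[:2]@X*1e3).round(1),((p-T)[:2]@Y*1e3).round(1))
E
```

```text
clock: 8.15
position: [0.4815, -0.1496, 0.2199]
tool_rot: [3.139, -0.004, 0.263]
force: [-0.4, -0.0, -0.1]
grip_width: -0.0003
finger_force: 0.0
feed_push [ 0.4741 -0.1137  0.0905] 0.92 rel tcp rail x,y mm 2.6 36.2
feed_push [0.3363 0.2895 0.005 ] 0.49 rel tcp rail x,y mm -24.8 461.4
feed_push [0.4739 0.0498 0.0102] 0.26 rel tcp rail x,y mm 45.3 194.0
lock_head [ 0.4606 -0.0716  0.1043] 0.45 rel tcp rail x,y mm 0.6 80.3
bottle_1 [0.471  0.0477 0.0098] 0.72 rel tcp rail x,y mm 41.9 192.8
bottle_1 [ 0.4993 -0.024   0.0085] 0.72 rel tcp rail x,y mm 50.4 116.1
bottle_1 [0.4802 0.0162 0.0076] 0.71 rel tcp rail x,y mm 42.5 159.9
white_panel [0.5121 0.0628 0.0076] 0.64 rel tcp rail x,y mm 85.5 196.6
```

View pics/t3.png

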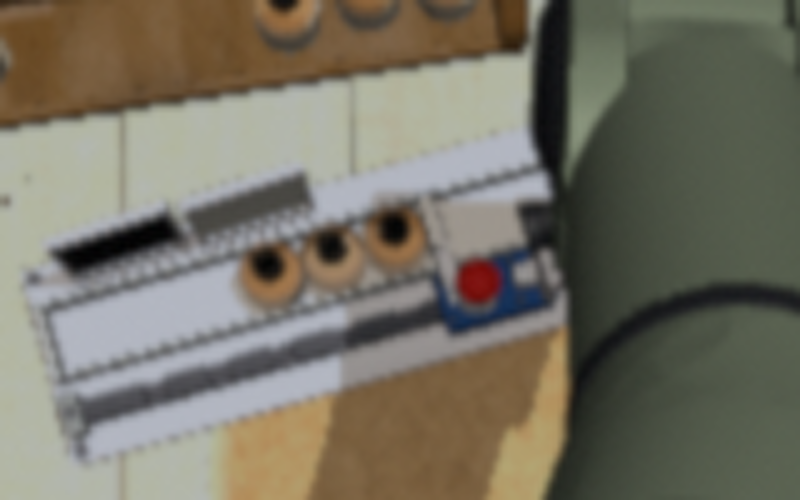

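The crop shows bottle 1 at (270,270) and the white panel at (250,205), both at about the same rail y (193 vs 197 mm). The row is closed up and upright, and the pin is at (478,282). Next I'll go over the pin and press.

```bash
for i in 1; do python3 -m jog '[[[2,-41,0,0,0,0,0],[0,-41,0,0,0,0,0],[0,0,0,0,0,0,0],[0,0,20,0,0,0,0],[0,0,18,0,0,0,0]]]'; python3 -m jog '[[[0,0,0,0,0,0,0]]]'; python3 -m jog '[[[0,0,3,0,0,0,0]]]';python3 -m jog '[[[0,0,3,0,0,0,0]]]';python3 -m jog '[[[0,0,2,0,0,0,0]]]';python3 -m jog '[[[0,0,2,0,0,0,0]]]'; done | grep -e pos -e ^force:
python3 - <<'E'
from workcell import bot
import cv2
f=bot.grab_frame("scene")
cv2.imwrite("pics/s4.png",cv2.resize(f["img"][150:270,190:350,::-1],(800,600),interpolation=cv2.INTER_CUBIC))
E
```

```text
position: [0.461, -0.0687, 0.1782]
force: [0.5, 0.3, -0.4]
position: [0.46, -0.0687, 0.1769]
force: [0.2, 0.0, 0.4]
position: [0.461, -0.0689, 0.1759]
force: [0.8, 0.6, -0.0]
position: [0.4612, -0.0689, 0.1733]
force: [-1.1, -0.5, 1.6]
position: [0.4612, -0.0689, 0.1712]
force: [-0.2, 0.9, 2.5]
position: [0.4612, -0.0689, 0.1692]
force: [0.5, -0.3, 2.6]
```

View pics/s4.png

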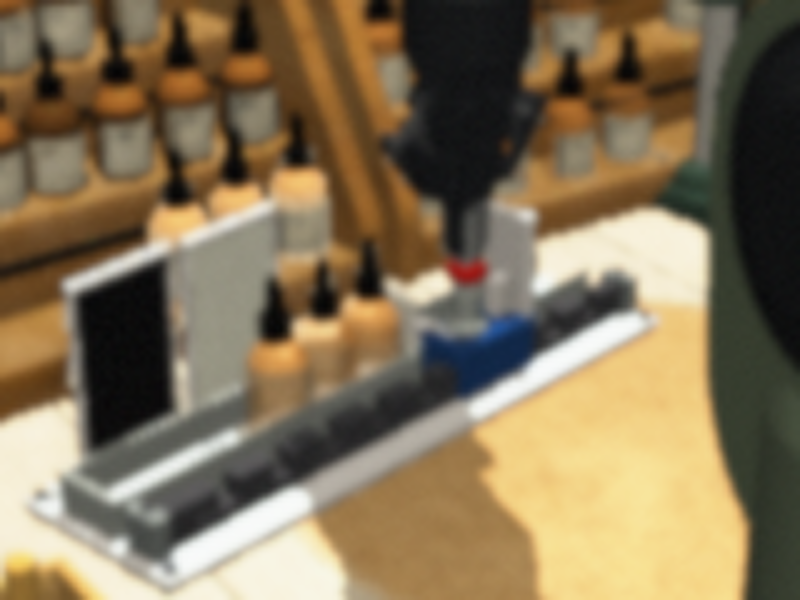

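The fingertips are on the red head at (467,270). It has gone down about 5 mm at 2.6 N, more than the 1 mm a tooth would allow, so the block is in the notch. I'll keep pressing to the stop.

```bash
for i in 1; do python3 -m jog '[[[0,0,2,0,0,0,0]]]';python3 -m jog '[[[0,0,2,0,0,0,0]]]';python3 -m jog '[[[0,0,1,0,0,0,0]]]';python3 -m jog '[[[0,0,1,0,0,0,0]]]';python3 -m jog '[[[0,0,1,0,0,0,0]]]'; done | grep -e pos -e ^force:
```

```text
position: [0.4611, -0.0688, 0.1671]
force: [0.2, -0.5, 2.5]
position: [0.4611, -0.0688, 0.165]
force: [0.4, -1.0, 3.1]
position: [0.4611, -0.0688, 0.1638]
force: [0.6, -0.1, 2.6]
position: [0.4613, -0.0688, 0.1631]
force: [-2.1, -0.2, 24.8]
position: [0.4615, -0.0689, 0.1628]
force: [-7.7, -0.5, 47.3]
```

The force jumped at z 0.163, so the pin is on its stop. Retracting straight up and away, then a final check.

```bash
python3 -m jog '[[[0,0,-5,0,0,0,0],[0,0,-25,0,0,0,0],[0,0,-45,0,0,0,0],[0,0,-45,0,0,0,0],[0,0,0,0,0,0,0]]]'; python3 -m jog '[[[0,30,0,0,0,0,0],[0,30,0,0,0,0,0],[0,30,0,0,0,0,0],[0,0,0,0,0,0,0],[0,0,0,0,0,0,0]]]'
python3 - <<'E'
from workcell import bot
from h import *
import cv2
f=bot.grab_frame("scene")
cv2.imwrite("pics/s5.png",cv2.resize(f["img"][150:270,190:350,::-1],(800,600),interpolation=cv2.INTER_CUBIC))
yaw=.265;Y=np.array([-np.sin(yaw),np.cos(yaw)])
f=bot.grab_frame("top")
for q in("feed_push","lock_head","bottle_1","white_panel"):
    for d in bot.spot_point(q,f)[:3]:
        p=np.array(d["xyz"]);print(q,p.round(4),round(d["conf"],2),p[:2]@Y)
E
```

```text
clock: 10.45
position: [0.4625, -0.0688, 0.2866]
tool_rot: [3.139, -0.007, 0.263]
force: [1.4, 0.5, -0.7]
grip_width: 0.0001
finger_force: 0.0
clock: 10.95
position: [0.4841, -0.1558, 0.2814]
tool_rot: [-3.141, 0.001, 0.263]
force: [0.1, -0.4, 0.1]
grip_width: 0.0001
finger_force: 0.0
feed_push [ 0.4731 -0.1137  0.0951] 0.7 -0.23364029211174725
feed_push [ 0.4933 -0.0226 -0.0041] 0.59 -0.15101093249807845
lock_head [ 0.4606 -0.0701  0.0929] 0.58 -0.1882883932214522
bottle_1 [0.4695 0.0476 0.0086] 0.65 -0.0770279983542504
bottle_1 [ 0.4987 -0.0238  0.0074] 0.59 -0.1535833535471435
bottle_1 [0.4812 0.0188 0.0083] 0.48 -0.10788700081698213
white_panel [0.5114 0.0624 0.0097] 0.78 -0.07371862767667177
```

View pics/s5.png

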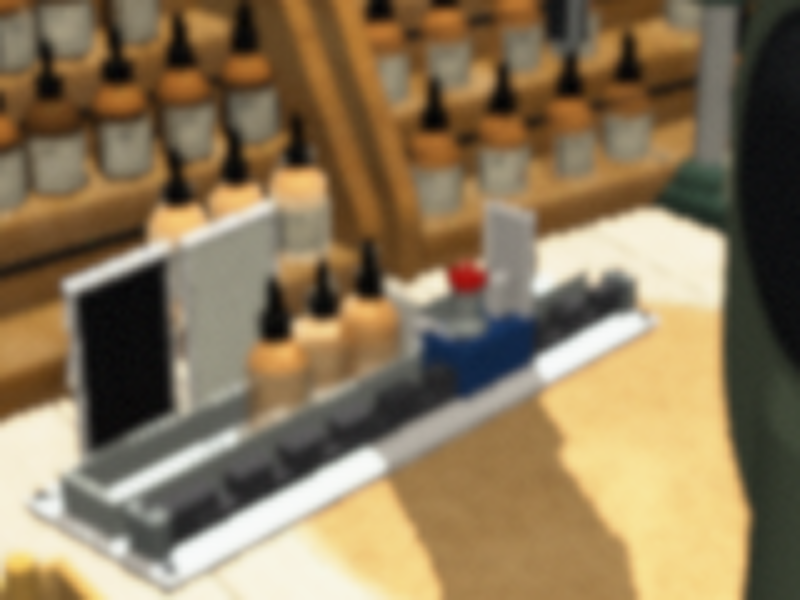

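The pin is down (head z≈0.093, at (467,277)), the bottles are upright with the first in front of the white panel, and the arm is clear.

```bash
python3 -c "
from workcell import bot
print(bot.job_done())"
```

```text
the job is handed in; nothing more can be done
None
```

The feed block is clicked into the 0.08 notch with the first bottle centred on the white backdrop to within about 4 mm, the lock pin is fully down, the arm is clear, and I've handed the job in; no verdict came back.

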